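# Tip a torch body into the lay-down cradle

### The job

Lay the standing torch body down in the aluminium cradle: slide it upright along the bench, centred on the trough, until its foot rests against the low front edge of the cradle, then push high on it, under the light bar, so that it tips over that edge and lies in the trough with its open end foremost. Finally push it along the trough until its open end is fully home against the end stop, and leave it lying there; do not knock over or shift the glue bottle, the tape roll or the battery pack.

Things in the scene. Friction and masses are not known exactly. Their poses are not given: they have to be found in the camera images.
- tube: the torch body, a black hollow tube, 64 mm across, 136 mm tall, 0.17 to 0.28 kg, centre of mass on its axis near half height. It starts upright on the bench on its closed foot, mouth up, its axis 70 to 130 mm in front of the cradle's front edge and up to 25 mm off the trough's middle line. Thin wires stick out 12 mm (show only). Origin under the foot, 2 mm off the axis; z runs from foot to mouth.
- tube_foot (a point): centre of the underside of the tube's closed foot, on the tube's axis
- tube_mouth (a point): centre of the tube's open mouth, on the tube's axis, 136 mm from the foot
- cradle: the fixed aluminium lay-down cradle, about 190 mm long. Origin on the bench under the middle of its straight front edge; x points from that edge along the trough to the end stop, y to the left across the trough, z up. Two grey rails sloped 45 degrees, x = 25 to 150 mm, rail tops at y = +-48, z = 37 mm, centre a lying tube: its axis then lies at y = 0, z = 42 mm.
- cradle_edge (a point): middle of the top of the cradle's front edge, (0, 0, 10) mm in the cradle's frame. The base plate is 10 mm thick and here 240 mm wide; its upright front face is the low stop over which the tube tips when pushed 100 to 130 mm above the bench (below about 45 mm it slides upright). In falling its foot slips back to 10 to 40 mm in front of the edge.
- cradle_stop (a point): on the rubber face of the end stop, (160, 0, 21) mm in the cradle's frame. The stop is a low wall 76 mm wide, its top 32 mm above the bench. A tube that is home has its mouth at x = 160 mm and its foot at x = 24 mm.
- light_bar (a point): middle of the underside of the fixed light bar, (6, 0, 225) mm in the cradle's frame. The bar covers x = -24 to 36, y = +-120, z = 225 to 241 mm, on two 14 mm posts at x = 22, y = +-104 mm. It stands over the tube at the front edge, so a gripper pointing straight down does not fit: lean it 35 to 45 degrees, its body back towards -x.
- glue_bottle: bystander: red squeeze bottle, 29 x 43 mm, 118 mm tall, standing to the left of the cradle, 0.11 kg; origin under its middle
- tape_roll: bystander: beige roll of tape, 64 mm across, 24 mm high, lying to the left of the cradle's far end; origin under its middle
- battery_pack: bystander: blue battery pack, 50 x 54 mm, 84 mm tall, standing to the right of the tube's way; origin under it
Not all that is in view belongs to the job. Of the things that look like the tube, the largest one is meant.

How it is judged:
By the outcome, as a careful person would: the job done as asked, in the order asked, and still so for the second after the job is handed in, with the robot touching nothing.
It also fails if it takes over 53 s, if anything falls off the work surface, if the arm or the gripper's body presses on something with over 40 N, if the wrist force passes 120 N, or if a joint passes its speed limit or range.

### The arm

A 6-joint arm with a two-finger parallel gripper is mounted at the origin on a cart in front of the work surface, level with it; the furniture and walls round the work are solid. World frame = base frame: x ahead of the robot, y to its left, z up, the work surface at z = 0. Lengths are in mm, angles in rad, forces in N, time in s.
With the tool pointing down it reaches from about 275 to 750 mm from the base axis. Payload 10.2 kg.
Tool frame: the origin (TCP) lies between the finger pads; the fingertips stand 17 mm ahead of it and the grasp point (between the pads) lies 2 mm behind it (tips_ahead is the distance from the TCP to the fingertips, in mm); z points along the fingers, y is the line along which they close (so a half turn about z gives the same grasp; the last joint's range is limited). The gripper opens to 85 mm and grips with 20 to 120 N. Pads are 22 mm wide; open, the fingers measure 114 mm over their backs; the gripper's body (76 mm by 85 mm) begins 54 mm behind the grasp point. The pads swing forward as they close: fully open they stand 13 mm farther back than shut.
Start: joints at [-1.533, 0.313, 1.498, -0, 1.331, -0.223], TCP at [135.36, -507.256, 248.294] pointing down, gripper open.
Joint ranges: [-2.94, 2.94], [-0.97, 2.17], [0.19, 2.56], [-1.23, 4.37], [0.02, 3.11], [-2.88, 2.88]. Speed limits (rad/s): [2.39, 2.39, 3.01, 3.14, 3.14, 3.14].

### API

Orientations are given as a unit quaternion [w, x, y, z].
In Python, from rig import sense, capture, finish_job, boxes_of, tips_ahead gives the robot as it stands.
- The arm moves only by the tool drive_tool, never from a script. Its argument "commands" is text: rows parted by semicolons, each of 7 numbers parted by spaces: the shift along the world's x, y, z in units of 0.1 m (1.0 is 0.1 m), then the turn, a rotation vector about the world's x, y, z in units of pi/4 rad (1.0 is pi/4 rad), then the opening in per cent of the stroke, from 0 (shut) to 100 (fully open). A call has 1 to 20 rows; each row shifts and turns the commanded pose from where the row before left it; what a row does not reach is not made up. A row lasts 1/12 s, in which the tool goes at most 41.7 mm and 7.16 degrees, less where a joint would pass 70% of its speed; a pose out of reach is approached as far as the arm can. A call with a number of a shift or a turn outside -1 to 1 is refused whole. A call with a gripper value outside its range is refused whole. The fingers move at their own pace and stop on an object; "force" is the grip in N (left out, the last holds). Time passes only in rows, so rows that do not move let the fingers close. It gives the time, the measured TCP pose, the force, the opening and the grip force at its end, in the units of the state.
- sense(): the state, without advancing time (a new reading comes with each control period).
- capture(name): name is "scene" or "top" or "wrist"; returns a dict with "pixels" (420x560x3 uint8, blue, green, red), "fov_y" (degrees; the focal length in pixels is half the picture's height over the tangent of half this angle, whatever the lens; pixels are square), "cx", "cy" (the principal point, pixels), "k1" (the pictures are not rectified: a ray, as slopes to the right and down, at radius r is drawn at 1 + k1 r^2 times it, then the intrinsics apply), "position" and "attitude" of the camera in the world; the wrist camera has in their place "tool_from_camera" (4x4, takes a point from camera to tool coordinates, whose origin is the TCP and whose axes are the flange's). Camera axes: x right, y down, z forward; pixel columns grow to the right and rows downward; lengths in mm; the calibration is good to about 2 mm. A picture is of the moment at which its call begins: read the wrist's pose just before it. There is no depth.
- finish_job(): hands the job in; it is judged then, once.
Trained networks look in a picture, given as the dict that the camera call returned (one of the last four; its "shot" number tells which), for a name from the list of things; names that differ only in an ending like _2 or _b are one class to them, and where a whole thing is asked for, a point or a joint stands for the part that bears it (a point fixed in the world has none). Each returns a list of dicts, best first, with "confidence" (0 to 1); they miss things now and then, are a little off and sometimes report something else, mostly with a low value. They report only what shows in the picture. A call takes as long as a camera call. They do not tell look-alikes from the thing itself.
- boxes_of(picture, name): "position" ([column, row] in pixels, amid what is visible of it).
The state is a dict: "time_s": time; "joints": joint angles; "dq": joint speeds; "tau": joint torques, N m; "eef_pos": TCP position; "ee_rot": TCP orientation; "force": force on the tool from outside, world axes, zero at the start; "wrist_torque": the same for the moment, N m; "grip_width": opening from 0.0 (shut) to 1.0 (fully open); "grip_force": force on a finger pad.
Only numpy, scipy, OpenCV 4.12 (cv2) and the standard library are available. Lean on these libraries where they do the work, as an engineer would, in place of code of your own. Each camera call takes 0.05 s, during which the arm holds its last target. There are 200 camera calls.

## Working session

There is one attempt and no reset: what is moved stays moved. The work goes in short steps, Python scripts to look and compute and a tool call to move; the robot and the scene stay as the last step left them, time stands still between calls to the robot, and variables do not carry over. Pictures are saved under pics/ and viewed, at most 10 in all, crops included, and the job is handed in when it is done.

Besides the shell and the picture viewer there is one more tool, called after "Request:" as name(argument=value, ...), one argument or row to a line, values as JSON. drive_tool: Moves the arm, as the interface text tells. Shifts and turns lie within -1 to 1; 1 stands for 0.1 m of shift or pi/4 rad of turn. Its arguments: {"type":"object","properties":{"commands":{"type":"string"},"force":{"type":"number"}},"required":["commands"]}

```bash
mkdir -p pics
cat > h.py <<'E'
import numpy as np, cv2, json
from rig import sense, capture, finish_job, boxes_of, tips_ahead
from scipy.spatial.transform import Rotation as R
def K(p):
    f=210/np.tan(np.radians(p["fov_y"])/2); return f
def cam(p,s=None):
    if "position" in p:
        a=np.array(p["attitude"],float)
        M=a if a.shape==(3,3) else R.from_quat(a[[1,2,3,0]]).as_matrix()
        return M,np.array(p["position"],float)
    T=np.array(p["tool_from_camera"]); q=np.array(s["ee_rot"])[[1,2,3,0]]; M=R.from_quat(q).as_matrix()
    return M@T[:3,:3], M@T[:3,3]+np.array(s["eef_pos"])
def ray(p,uv,s=None):
    f=K(p); d=np.array([(uv[0]-p["cx"])/f,(uv[1]-p["cy"])/f]); u=d.copy()
    for _ in range(30): u=d/(1+p["k1"]*(u@u))
    M,o=cam(p,s); return o,M@np.array([u[0],u[1],1])
def atz(p,uv,z,s=None):
    o,d=ray(p,uv,s); return o+d*(z-o[2])/d[2]
def proj(p,X,s=None):
    M,o=cam(p,s); c=M.T@(np.array(X,float)-o); u=c[:2]/c[2]; u=u*(1+p["k1"]*(u@u)); return u*K(p)+[p["cx"],p["cy"]]
def tri(rs):
    A=0;b=0
    for o,d in rs:
        d=d/np.linalg.norm(d);P=np.eye(3)-np.outer(d,d);A=A+P;b=b+P@o
    return np.linalg.solve(A,b)
E
python3 - <<'E'
from h import *
ps={n:capture(n) for n in("scene","top","wrist")}
for n,p in ps.items():
    cv2.imwrite(f"pics/{n}0.png",p["pixels"]); print(n,{k:v for k,v in p.items() if k!="pixels"})
print(sense())
for n in("scene","top"):
    for o in("tube","tube_foot","tube_mouth","cradle","cradle_edge","cradle_stop","light_bar","glue_bottle","tape_roll","battery_pack"):
        print(n,o,[(np.round(b["position"]).tolist(),round(b["confidence"],2)) for b in boxes_of(ps[n],o)][:4])
E
```

```text
scene {'fov_y': 45.88687542007849, 'cx': 275.57850991035156, 'cy': 219.5777887923987, 'k1': -0.16353401924225863, 'position': array([-77.85840509, 605.29087589, 575.85694957]), 'attitude': array([ 0.25944715, -0.42934465,  0.75051683, -0.43020324]), 'shot': 1}
top {'fov_y': 52.58271799047603, 'cx': 282.4568754001212, 'cy': 199.92541380619753, 'k1': -0.06172814240380976, 'position': array([ 417.24792136,  188.39835684, 1003.66072934]), 'attitude': array([-0.08967419,  0.70496209, -0.70280222,  0.0324966 ]), 'shot': 2}
wrist {'fov_y': 68.3852990679718, 'cx': 283.39289616799584, 'cy': 208.41385242938395, 'k1': 0.020297708831418917, 'tool_from_camera': array([[-7.82838039e-04, -9.46637826e-01, -3.22298329e-01,
         8.24914710e+01],
       [ 9.99999675e-01, -8.03420664e-04, -6.91576472e-05,
        -4.47320265e-01],
       [-1.93473893e-04, -3.22298279e-01,  9.46638147e-01,
        -1.26364148e+02],
       [ 0.00000000e+00,  0.00000000e+00,  0.00000000e+00,
         1.00000000e+00]]), 'shot': 3}
{'time_s': 0.15, 'joints': array([-1.53338950e+00,  3.13310919e-01,  1.49823586e+00, -1.90
[... 1089 characters left out ...]
bottle [([266.0, 322.0], 0.93)]
scene tape_roll [([191.0, 320.0], 0.92)]
scene battery_pack [([310.0, 222.0], 0.57)]
top tube [([342.0, 214.0], 0.98), ([342.0, 285.0], 0.82), ([389.0, 195.0], 0.74), ([259.0, 255.0], 0.46)]
top tube_foot [([389.0, 195.0], 0.76), ([337.0, 285.0], 0.66)]
top tube_mouth [([386.0, 196.0], 0.95), ([339.0, 280.0], 0.89), ([342.0, 215.0], 0.81), ([278.0, 171.0], 0.36)]
top cradle [([279.0, 171.0], 0.82)]
top cradle_edge [([280.0, 172.0], 0.82)]
top cradle_stop [([281.0, 173.0], 0.77)]
top light_bar [([280.0, 174.0], 0.73), ([343.0, 215.0], 0.49)]
top glue_bottle [([258.0, 256.0], 0.55)]
top tape_roll [([215.0, 204.0], 0.64)]
top battery_pack [([360.0, 159.0], 0.81)]
```

Run:
```python
import cv2
for n,(x,y,w,h) in {"scene0":(150,120,300,225),"top0":(170,90,260,220)}.items():
    i=cv2.imread(f"pics/{n}.png")[y:y+h,x:x+w]; s=min(800/w,600/h)
    cv2.imwrite(f"pics/{n}c.png",cv2.resize(i,(int(w*s),int(h*s)),interpolation=cv2.INTER_CUBIC)); print(n,s)
```

```text
scene0 2.6666666666666665
top0 2.727272727272727
```

View pics/scene0c.png

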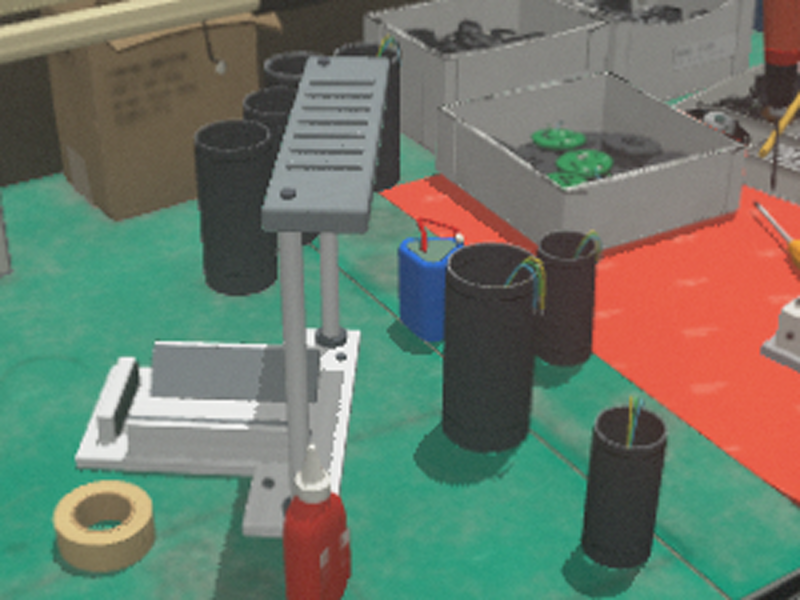

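View pics/top0c.png

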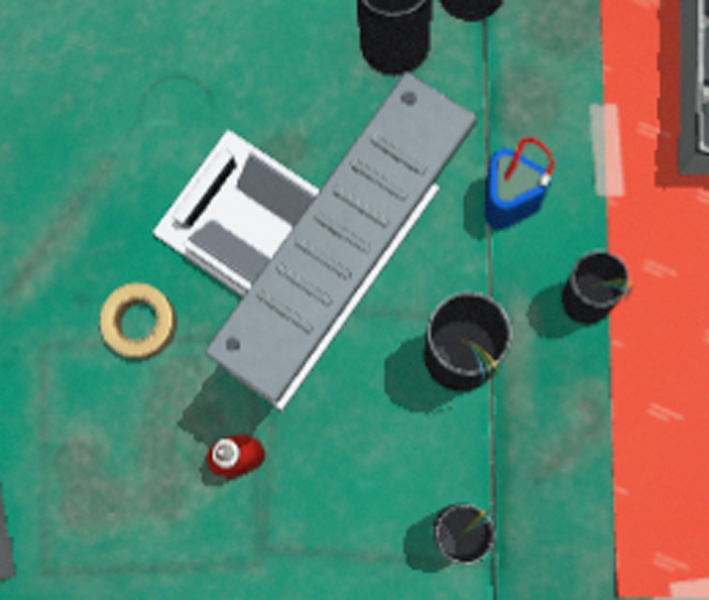

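The wanted tube is the big one, at scene (333,249) and top (342,215). Look-alikes are the two thin tubes at scene (384,300) and (362,232), top (341,286) and (389,195), plus the tubes by the carton at scene (238,197), which are out of the way. Next I measure it and the cradle.

```bash
cat >> h.py <<'E'
def cr(q): return np.array([170+q[0]/2.7273,90+q[1]/2.7273])-0.3
def sc(q): return np.array([150+q[0]/2.6667,120+q[1]/2.6667])-0.3
E
python3 - <<'E'
from h import *
t=capture("top"); s=capture("scene")
pr=lambda n,a:print(n,np.round(a,1))
a=atz(t,cr((437,187)),10);b=atz(t,cr((281,408)),10); pr("edge R",a);pr("edge L",b);pr("len",np.linalg.norm(a-b))
c=atz(t,cr((229,131)),10);d=atz(t,cr((154,234)),10);pr("far R",c);pr("far L",d)
v=b-a; yaw=np.arctan2(v[1],v[0])-np.pi/2; print("yaw",yaw)
for n,q in dict(bar1=(405,73),bar2=(476,118),bar3=(208,352)).items(): pr(n,atz(t,cr(q),241))
pr("mouth top",atz(t,cr((469,334)),136)); pr("mouth scene",atz(s,sc((491,267)),136))
pr("mouth L/R",[atz(t,cr((426,334)),136),atz(t,cr((511,334)),136)])
o=(a+b)/2; o[2]=0
u=np.array([np.cos(yaw),np.sin(yaw),0]); w=np.array([-u[1],u[0],0])
for n,P in dict(farR=c,farL=d,m=atz(t,cr((469,334)),136),ms=atz(s,sc((491,267)),136)).items(): pr(n+" cradle",[(P-o)@u,(P-o)@w])
# scene predictions
for X in [(0,-120,10),(0,120,10),(36,-120,241),(-24,-120,241),(-24,120,241),(36,120,241),(160,38,32)]:
    W=o+u*X[0]+w*X[1]+np.array([0,0,X[2]]); pr(str(X),list((proj(s,W)-[150,120])*2.6667)+list((proj(t,W)-[170,90])*2.7273))
for n,q,z in [("batt top",(519,180),84),("glue",(235,456),110)]: 
    P=atz(t,cr(q),z); pr(n,list(P)+[(P-o)@u,(P-o)@w])
E
```

```text
edge R [692.4 156.7  10. ]
edge L [497.4 292.1  10. ]
len 237.4
far R [746.9 342.8  10. ]
far L [652.1 408.3  10. ]
yaw 0.9636844101131485
bar1 [710.2 185.1 241. ]
bar2 [676.9 137.  241. ]
bar3 [516.1 317.7 241. ]
mouth top [543.2 137.8 136. ]
mouth scene [540.6 141.7 136. ]
mouth L/R [[543.3 170.  136. ]
 [543.1 106.5 136. ]]
farR cradle [184.  -57.3]
farL cradle [183.7  57.9]
m cradle [-100.6   -6.9]
ms cradle [-98.9  -2.6]
(0, -120, 10) [357.6 327.2 437.  185. ]
(0, 120, 10) [330.6 525.9 279.3 408.4]
(36, -120, 241) [303.7  53.  403.7  67. ]
(-24, -120, 241) [387.3  54.1 476.3 113.1]
(-24, 120, 241) [364.7 207.7 272.5 401.3]
(36, 120, 241) [257.3 205.3 200.2 350. ]
(160, 38, 32) [113.3 414.  182.7 223.9]
batt top [ 677.1   92.6   84.   -61.4 -142.7]
glue [452.1 316.9 110.   -5.5 170. ]
```

The chosen tube stands at about (-100, -5) mm in the cradle frame. The cradle origin is about (595, 224), yaw 55°. The sizes agree (rim 64 mm, edge 237 mm against 240, far edge at x = 184). I start by swinging over high while turning the tool.

Request:
drive_tool(
  commands="0 0 0.3 0 0 0.0 100;0 0 0.3 0 0 0.0 80;0.165 0.198 0.05 0 0 0.154 50;0.165 0.198 0.05 0 0 0.154 50;0.165 0.198 0.05 0 0 0.154 50;0.165 0.198 0.05 0 0 0.154 50;0.165 0.198 0.05 0 0 0.154 50;0.165 0.198 0.05 0 0 0.154 50;0.165 0.198 0.05 0 0 0.154 50;0.165 0.198 0.05 0 0 0.154 50;0.165 0.198 0.05 0 0 0.154 50;0.165 0.198 0.05 0 0 0.154 50;0.165 0.198 0.05 0 0 0.154 50;0.165 0.198 0.05 0 0 0.154 50;0.165 0.198 0.05 0 0 0.154 50",
)

```text
time_s: 2.5
eef_pos: [350.5, -248.7, 373.7]
ee_rot: [0.0, 0.606, 0.795, -0.0]
force: [-0.1, -0.9, -0.6]
grip_width: 0.498
grip_force: 0.0
```

Request:
drive_tool(
  commands="0.05 0.15 0 0 0 0.154 50;0.05 0.15 0 0 0 0.154 50;0.05 0.15 0 0 0 0.154 50;0.05 0.15 0 0 0 0.154 50;0.05 0.15 0 0 0 0.154 50;0.05 0.15 0 0 0 0.154 50;0.05 0.15 0 0 0 0.154 50;0.05 0.15 0 0 0 0.154 50;0.05 0.15 0 0 0 0.154 50;0.05 0.15 0 0 0 0.154 50;0.05 0.15 0 0 0 0.154 50;0.05 0.15 0 0 0 0.154 50;0.05 0.15 0 0 0 0.154 50;0.05 0.15 0 0 0 0.154 50;0.05 0.15 0 0 0 0.154 50;0.05 0.15 0 0 0 0.154 50;0.05 0.15 0 0 0 0.154 50;0.05 0.15 0 0 0 0.154 50",
)

```text
time_s: 4.0
eef_pos: [440.0, 21.0, 373.4]
ee_rot: [0.0, -0.424, 0.906, -0.0]
force: [-0.2, 0.3, 0.7]
grip_width: 0.501
grip_force: 0.0
```

```bash
cat >> h.py <<'E'
O=np.array([595.,224.5,0]); YAW=np.radians(55.25)
U=np.array([np.cos(YAW),np.sin(YAW),0]); W=np.array([-U[1],U[0],0]); Z=np.array([0,0,1.])
def c2w(x,y,z): return O+U*x+W*y+Z*z
def w2c(P): d=np.array(P)-O; return np.array([d@U,d@W,d[2]])
def target(lean=40):
    a=np.radians(lean); z=np.sin(a)*U-np.cos(a)*Z; x=-np.cos(a)*U-np.sin(a)*Z
    return np.column_stack([x,np.cross(z,x),z])
def delta(pos=None,lean=40):
    s=sense(); q=np.array(s["ee_rot"])[[1,2,3,0]]
    rv=(R.from_matrix(target(lean))*R.from_quat(q).inv()).as_rotvec()/(np.pi/4)
    print("t",s["time_s"],"tcp world",np.round(s["eef_pos"]),"cradle",np.round(w2c(s["eef_pos"]),1),"F",np.round(s["force"],1))
    print("joints",np.round(s["joints"],2),"grip",s["grip_width"],"rot units",np.round(rv,3),"rows",np.linalg.norm(rv)*45/7)
    if pos is not None: print("shift units",np.round((c2w(*pos)-s["eef_pos"])/100,3))
E
python3 -c "
from h import *
delta((-200,0,150)); print(tips_ahead() if callable(tips_ahead) else tips_ahead)"
```

```text
t 4.0 tcp world [440.  21. 373.] cradle [-255.6   11.3  373.4] F [-0.2  0.3  0.7]
joints [-0.22  0.06  1.48  0.    1.6  -2.67] grip 0.5011383899469684 rot units [ 0.707 -0.539  0.109] rows 5.758399384243212
shift units [ 0.41   0.392 -2.234]
17.0
```

Request:
drive_tool(
  commands="0.1 0.1 -0.3 0.118 -0.09 0.018 50;0.1 0.1 -0.3 0.118 -0.09 0.018 50;0.1 0.1 -0.3 0.118 -0.09 0.018 50;0.1 0.1 -0.1 0.118 -0.09 0.018 50;0 0 0 0.118 -0.09 0.018 50;0 0 0 0.118 -0.09 0.018 50;0 0 0 0 0 0 50",
)

```text
time_s: 4.58
eef_pos: [500.4, 127.8, 317.8]
ee_rot: [0.268, -0.399, 0.865, 0.143]
force: [-0.1, -0.3, 0.5]
grip_width: 0.503
grip_force: 0.0
```

Run:
```python
from h import *
delta((-195,-2,38))
t=capture("top"); s=capture("scene")
for n,p in (("t",t),("s",s)):
    print(n,[(np.round(b["position"],1).tolist(),round(b["confidence"],2)) for b in boxes_of(p,"tube")])
cv2.imwrite("pics/s1.png",s["pixels"])
# projected rim/foot silhouettes for tube at (-100,-5)
i=s["pixels"].copy(); j=t["pixels"].copy()
for im,p in((i,s),(j,t)):
    for z in(0,136):
        pts=np.array([proj(p,c2w(-100+32*np.cos(a),-5+32*np.sin(a),z)) for a in np.linspace(0,6.28,24)])
        cv2.polylines(im,[np.round(pts*16).astype(int)],True,(0,255,255),1,cv2.LINE_AA,4)
a=cv2.resize(i[140:340,200:400],(400,400),interpolation=cv2.INTER_CUBIC)
b=cv2.resize(j[130:330,230:430],(400,400),interpolation=cv2.INTER_CUBIC)
cv2.imwrite("pics/m1.png",np.hstack([a,b]))
```

```text
t 4.5833 tcp world [500. 128. 318.] cradle [-133.4   22.6  317.8] F [-0.1 -0.3  0.5]
joints [-0.24  0.05  1.75  0.62  1.15 -2.88] grip 0.5033624408839258 rot units [ 0.057 -0.097  0.111] rows 1.0140606177016598
shift units [-0.15  -0.646 -2.798]
t [([387.6, 192.4], 0.87), ([341.2, 212.2], 0.72), ([340.2, 287.5], 0.69)]
s [([361.9, 231.9], 0.91), ([383.1, 298.3], 0.87), ([333.8, 249.0], 0.7)]
```

View pics/m1.png

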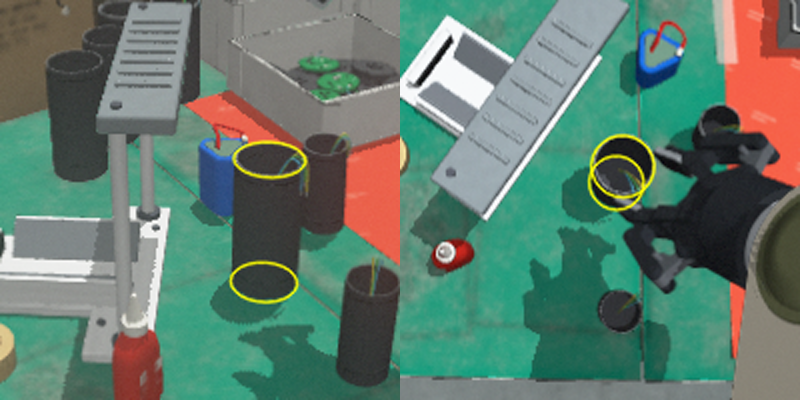

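The drawn rings at (-100,-5) fit the big tube in both views: rim at scene crop (269,162), top crop (625,165). So its position is confirmed. Joint 6 is at its limit, though. I check how the gripper looks from the side before choosing another roll.

Run:
```python
from h import *
s=capture("scene"); c=proj(s,sense()["eef_pos"]); print(c)
x,y=np.clip(np.array(c).astype(int)-[120,110],0,[320,240]); cv2.imwrite("pics/g.png",cv2.resize(s["pixels"][y:y+180,x:x+240],(800,600),interpolation=cv2.INTER_CUBIC))
```

```text
[361.1409264  128.61973589]
```

View pics/g.png

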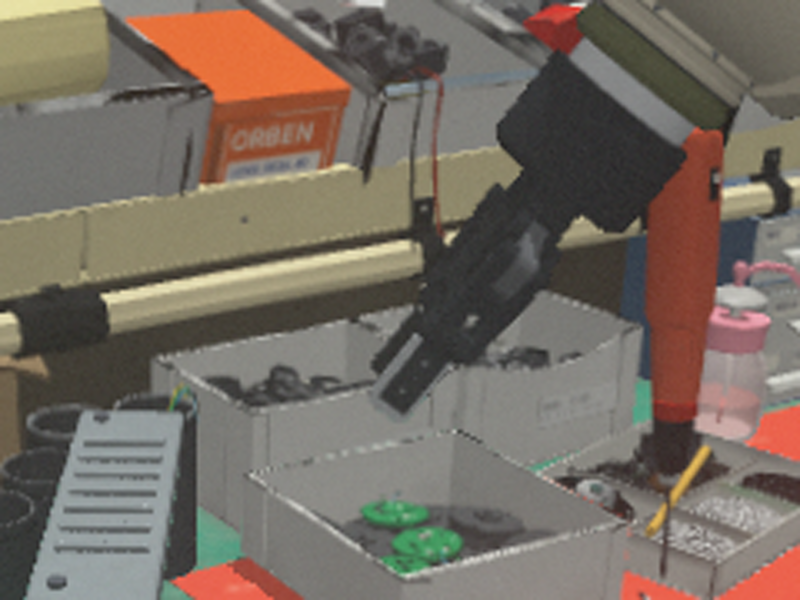

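The picture shows no camera body on the gripper, which is symmetric. So I roll it half a turn about its own axis, to the other end of joint 6's range.

Request:
drive_tool(
  commands="-0.01 -0.03 0 0.057 0.083 -0.12 50;-0.01 -0.03 0 0.057 0.083 -0.12 50;-0.01 -0.03 0 0.057 0.083 -0.12 50;-0.01 -0.03 0 0.057 0.083 -0.12 50;-0.01 -0.03 0 0.057 0.083 -0.12 50;-0.01 -0.03 -0.05 0.057 0.083 -0.12 50;-0.01 -0.03 -0.05 0.057 0.083 -0.12 50;-0.01 -0.03 -0.05 0.057 0.083 -0.12 50;-0.01 -0.03 -0.05 0.057 0.083 -0.12 50;-0.01 -0.03 -0.05 0.057 0.083 -0.12 50;-0.01 -0.03 -0.05 0.057 0.083 -0.12 50;-0.01 -0.03 -0.05 0.057 0.083 -0.12 50;-0.01 -0.03 -0.05 0.057 0.083 -0.12 50;-0.01 -0.03 -0.05 0.057 0.083 -0.12 50;-0.01 -0.03 -0.05 0.057 0.083 -0.12 50;-0.01 -0.03 -0.05 0.057 0.083 -0.12 50;-0.01 -0.03 -0.05 0.057 0.083 -0.12 50;-0.01 -0.03 -0.05 0.057 0.083 -0.12 50;-0.01 -0.03 -0.05 0.057 0.083 -0.12 50;-0.01 -0.03 -0.05 0.057 0.083 -0.12 50",
)

```text
time_s: 6.5
eef_pos: [480.1, 65.6, 240.5]
ee_rot: [-0.105, 0.656, 0.659, 0.351]
force: [-0.6, -0.5, 0.1]
grip_width: 0.496
grip_force: 0.0
```

```bash
sed -i 's/x=-np.cos(a)\*U-np.sin(a)\*Z/x=np.cos(a)*U+np.sin(a)*Z/' h.py; python3 -c "
from h import *
delta((-195,-2,180))"
```

```text
t 6.5 tcp world [480.  66. 241.] cradle [-196.     3.9  240.5] F [-0.6 -0.5  0.1]
joints [-0.48  0.14  1.92  0.82  1.21 -0.84] grip 0.49630723162062956 rot units [ 0.164  0.394 -0.618] rows 4.823887571400861
shift units [ 0.054 -0.025 -0.605]
```

Request:
drive_tool(
  commands="0.011 -0.005 -0.12 0.033 0.079 -0.124 50;0.011 -0.005 -0.12 0.033 0.079 -0.124 50;0.011 -0.005 -0.12 0.033 0.079 -0.124 50;0.011 -0.005 -0.12 0.033 0.079 -0.124 50;0.011 -0.005 -0.12 0.033 0.079 -0.124 50;0 0 0 0 0 0 50;0 0 0 0 0 0 50",
)

```text
time_s: 7.08
eef_pos: [485.6, 63.7, 181.0]
ee_rot: [-0.158, 0.831, 0.439, 0.304]
force: [0.7, -0.5, 0.6]
grip_width: 0.499
grip_force: 0.0
```

```bash
python3 -c "
from h import *
delta((-195,-2,38))"
```

```text
t 7.0833 tcp world [486.  64. 181.] cradle [-194.5   -1.8  181. ] F [ 0.7 -0.5  0.6]
joints [-0.45  0.21  2.    0.85  1.   -0.35] grip 0.4989053469582602 rot units [ 0.003  0.004 -0.007] rows 0.058294392392455534
shift units [-1.00e-03 -5.00e-03 -1.43e+00]
```

Request:
drive_tool(
  commands="0 0 -0.2 0 0 0 50;0 0 -0.2 0 0 0 50;0 0 -0.2 0 0 0 50;0 0 -0.2 0 0 0 50;0 0 -0.2 0 0 0 50;0 0 -0.2 0 0 0 50;0 0 -0.15 0 0 0 50;0 0 -0.08 0 0 0 50;0 0 0 0 0 0 50;0 0 0 0 0 0 50;0.057 0.083 0 0 0 0 50;0.057 0.083 0 0 0 0 50;0.057 0.083 0 0 0 0 50;0 0 0 0 0 0 50;0 0 0 0 0 0 50",
)

```text
time_s: 8.33
eef_pos: [503.1, 88.9, 38.8]
ee_rot: [-0.157, 0.831, 0.438, 0.304]
force: [-0.4, 0.0, 0.7]
grip_width: 0.499
grip_force: 0.0
```

Run:
```python
from h import *
delta((-150,0,38))
s=capture("scene"); t=capture("top")
a=cv2.resize(s["pixels"][140:340,250:450],(400,400),interpolation=cv2.INTER_CUBIC)
b=cv2.resize(t["pixels"][130:330,230:430],(400,400),interpolation=cv2.INTER_CUBIC)
cv2.imwrite("pics/m2.png",np.hstack([a,b]))
```

```text
t 8.3333 tcp world [503.  89.  39.] cradle [-163.8   -1.8   38.8] F [-0.4  0.   0.7]
joints [-0.37  0.53  2.05  1.15  0.75 -0.73] grip 0.4992839044428794 rot units [ 0.003  0.006 -0.006] rows 0.05360482165974718
shift units [ 0.064  0.124 -0.008]
```

View pics/m2.png

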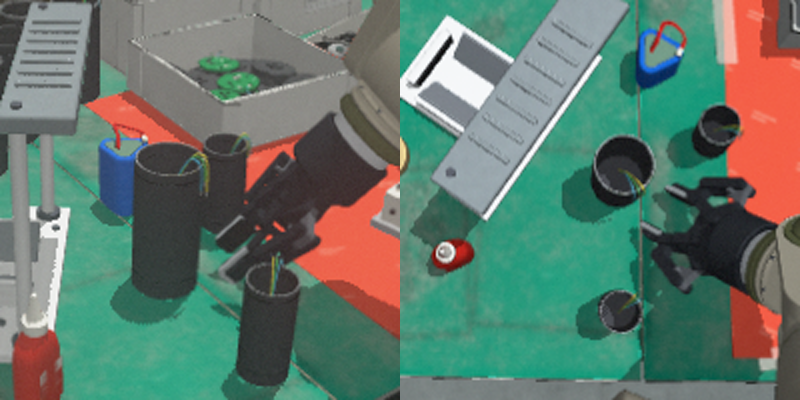

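The fingers stand low behind the big tube and clear of the thin tubes. Pushing it now.

Request:
drive_tool(
  commands="0.022 0.0335 0 0 0 0 50;0.022 0.0335 0 0 0 0 50;0.022 0.0335 0 0 0 0 50;0.022 0.0335 0 0 0 0 50;0.022 0.0335 0 0 0 0 50;0.022 0.0335 0 0 0 0 50;0.022 0.0335 0 0 0 0 50;0.022 0.0335 0 0 0 0 50;0.022 0.0335 0 0 0 0 50;0.022 0.0335 0 0 0 0 50;0.022 0.0335 0 0 0 0 50;0.022 0.0335 0 0 0 0 50;0.022 0.0335 0 0 0 0 50;0.022 0.0335 0 0 0 0 50;0.022 0.0335 0 0 0 0 50;0.022 0.0335 0 0 0 0 50",
)

```text
time_s: 9.77
eef_pos: [538.2, 142.7, 38.2]
ee_rot: [-0.158, 0.832, 0.437, 0.304]
force: [-1.3, -1.2, -0.8]
grip_width: 0.497
grip_force: 0.7
```

```bash
cat >> h.py <<'E'
def fit(ps, x, y):
    "mark upright tube at cradle (x,y) in top and scene, side by side"
    out=[]
    for p,(a,b) in zip(ps,((140,200),(120,220))):
        im=p["pixels"].copy()
        for z in(0,136):
            pts=np.array([proj(p,c2w(x+32*np.cos(k),y+32*np.sin(k),z)) for k in np.linspace(0,6.28,24)])
            cv2.polylines(im,[np.round(pts*16).astype(int)],True,(0,255,255),1,cv2.LINE_AA,4)
        out.append(cv2.resize(im[a:a+200,b:b+200],(400,400),interpolation=cv2.INTER_CUBIC))
    return np.hstack(out)
E
python3 - <<'E'
from h import *
delta((-75,0,38)); s=capture("scene"); t=capture("top")
for p in(s,t): print([(np.round(b["position"],1).tolist(),round(b["confidence"],2),np.round(w2c(atz(p,b["position"],68 if p is s else 136))).tolist()) for b in boxes_of(p,"tube")])
cv2.imwrite("pics/m3.png",fit((s,t),-57,0))
E
```

```text
t 9.7667 tcp world [538. 143.  38.] cradle [-99.6   0.   38.2] F [-1.3 -1.2 -0.8]
joints [-0.22  0.58  1.95  1.19  0.7  -0.6 ] grip 0.49651298624051843 rot units [ 0.002  0.004 -0.004] rows 0.03445241523894023
shift units [ 0.14   0.202 -0.002]
[([383.5, 300.3], 0.89, [-180.0, 136.0, 68.0]), ([310.7, 248.8], 0.81, [-59.0, -10.0, 68.0])]
[([328.4, 210.2], 0.8, [-76.0, 5.0, 136.0]), ([341.6, 284.9], 0.71, [-183.0, 115.0, 136.0]), ([388.3, 197.0], 0.66, [-161.0, -87.0, 136.0])]
```

View pics/m3.png

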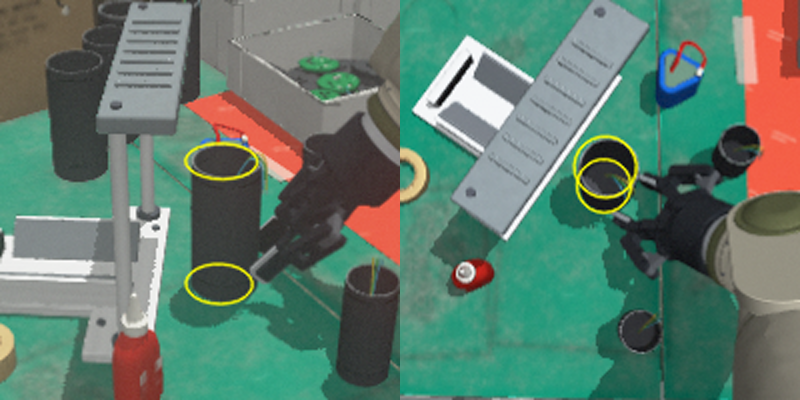

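Request:
drive_tool(
  commands="0.0228 0.0329 0 0 0 0 50;0.0228 0.0329 0 0 0 0 50;0.0228 0.0329 0 0 0 0 50;0.0228 0.0329 0 0 0 0 50;0.0228 0.0329 0 0 0 0 50;0.0114 0.0164 0 0 0 0 50;0 0 0 0 0 0 50",
)

```text
time_s: 10.55
eef_pos: [550.8, 160.8, 38.2]
ee_rot: [-0.158, 0.831, 0.438, 0.304]
force: [0.0, 0.1, -0.1]
grip_width: 0.497
grip_force: 0.1
```

Request:
drive_tool(
  commands="0.0114 0.0164 0 0 0 0 50;0 0 0 0 0 0 50",
)

```text
time_s: 10.72
eef_pos: [551.8, 162.1, 38.2]
ee_rot: [-0.158, 0.832, 0.437, 0.304]
force: [-1.0, -0.5, -0.1]
grip_width: 0.5
grip_force: 0.3
```

Run:
```python
from h import *
delta((-75,0,38)); s=capture("scene"); t=capture("top")
for n in(s,t):print([(np.round(b["position"],1).tolist()) for b in boxes_of(n,"tube")])
cv2.imwrite("pics/m4.png",fit((s,t),-33,0))
```

```text
t 10.7167 tcp world [552. 162.  38.] cradle [-75.9  -0.   38.2] F [-1.  -0.5 -0.1]
joints [-0.17  0.6   1.91  1.19  0.68 -0.55] grip 0.5004416336510675 rot units [ 0.002  0.004 -0.004] rows 0.03528368156457613
shift units [ 0.005  0.007 -0.002]
[[300.3, 250.0], [382.9, 300.1], [362.8, 252.4]]
[[339.8, 287.9], [389.6, 196.4], [316.6, 203.2], [276.8, 172.6]]
```

View pics/m4.png

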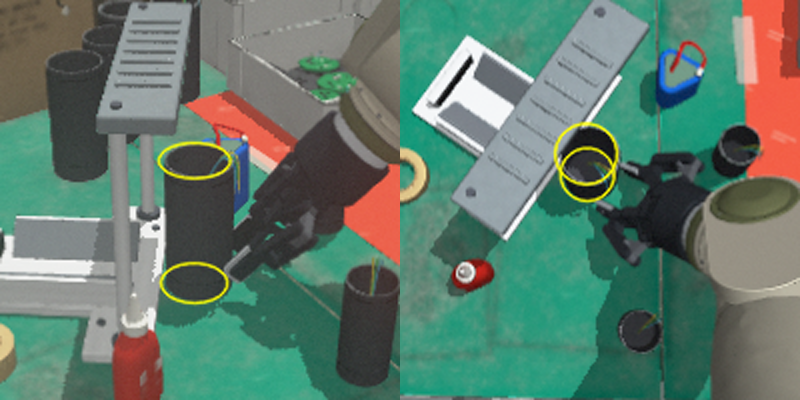

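The tube is upright and centred, about 5 mm short of the edge: its rim is at crop (200,162), and the goal ring is at (194,162). I continue in small steps, watching the force.

Request:
drive_tool(
  commands="0.0114 0.0164 0 0 0 0 50;0 0 0 0 0 0 50",
)

```text
time_s: 11.08
eef_pos: [553.0, 163.7, 38.2]
ee_rot: [-0.158, 0.832, 0.437, 0.304]
force: [-0.7, 0.4, 0.1]
grip_width: 0.499
grip_force: 0.4
```

Request:
drive_tool(
  commands="0.0114 0.0164 0 0 0 0 50;0 0 0 0 0 0 50",
)

```text
time_s: 11.25
eef_pos: [554.2, 165.4, 38.2]
ee_rot: [-0.158, 0.832, 0.437, 0.304]
force: [-0.4, -0.6, -0.2]
grip_width: 0.505
grip_force: 0.4
```

Request:
drive_tool(
  commands="0.006 0.008 0 0 0 0 50;0 0 0 0 0 0 50",
)

```text
time_s: 11.42
eef_pos: [554.6, 166.0, 38.2]
ee_rot: [-0.158, 0.832, 0.437, 0.304]
force: [-2.5, -3.8, 0.4]
grip_width: 0.499
grip_force: 1.9
```

Run:
```python
from h import *
delta(); s=capture("scene"); 
for i in range(3): print([(np.round(b["position"],1).tolist()) for b in boxes_of(s,"tube")][:2],sense()["force"])
```

```text
t 11.4167 tcp world [555. 166.  38.] cradle [-71.1  -0.2  38.2] F [-2.5 -3.8  0.4]
joints [-0.16  0.6   1.9   1.19  0.68 -0.54] grip 0.49856989432488413 rot units [ 0.002  0.004 -0.003] rows 0.03562516797094769
[[296.5, 250.3], [382.0, 298.7]] [-2.70590002 -3.43579807  1.21542309]
[[296.5, 250.3], [382.0, 298.7]] [-1.87407056 -2.93320368  1.21600908]
[[296.5, 250.3], [382.0, 298.7]] [-1.93427751 -3.58973117  0.9923119 ]
```

The force jumped to about 4.5 N at the expected place, so the foot is against the edge. Next I back off, rise to pushing height and tip it.

Request:
drive_tool(
  commands="-0.057 -0.082 0 0 0 0 50;-0.057 -0.082 0 0 0 0 50;0 0 0.2 0 0 0 50;0 0 0.2 0 0 0 50;0 0 0.2 0 0 0 50;0 0 0.2 0 0 0 50;0 0 0 0 0 0 50;0.057 0.082 0 0 0 0 50;0 0 0 0 0 0 50",
)

```text
time_s: 12.37
eef_pos: [549.0, 158.4, 117.7]
ee_rot: [-0.158, 0.832, 0.437, 0.304]
force: [-0.4, 0.0, 0.2]
grip_width: 0.503
grip_force: 0.0
```

Run:
```python
from h import *
delta((-24,0,120)); s=capture("scene"); t=capture("top")
print([(np.round(b["position"],1).tolist()) for b in boxes_of(s,"tube")][:3])
cv2.imwrite("pics/m5.png",fit((s,t),-32,0))
```

```text
t 12.3667 tcp world [549. 158. 118.] cradle [-8.050e+01  1.000e-01  1.177e+02] F [-0.4  0.   0.2]
joints [-0.18  0.43  1.89  1.    0.77 -0.31] grip 0.5032459221982407 rot units [ 0.001  0.003 -0.004] rows 0.03155296165511405
shift units [0.323 0.463 0.023]
[[297.6, 248.4], [362.8, 235.9], [384.0, 299.3]]
```

View pics/m5.png

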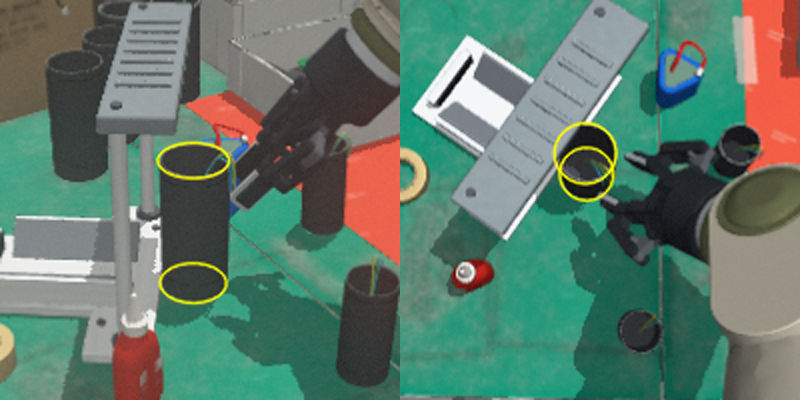

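The tube stands upright at the edge: its rim and foot sit on the rings for x = -32, y = 0. Now I push high on it.

Request:
drive_tool(
  commands="0.0228 0.0329 0 0 0 0 50;0.0228 0.0329 0 0 0 0 50;0.0228 0.0329 0 0 0 0 50;0.0228 0.0329 0 0 0 0 50;0.0228 0.0329 0 0 0 0 50;0.0228 0.0329 0 0 0 0 50;0.0228 0.0329 0 0 0 0 50;0.0228 0.0329 0 0 0 0 50;0.0228 0.0329 0 0 0 0 50;0.0228 0.0329 0 0 0 0 50;0.0228 0.0329 0 0 0 0 50;0.0228 0.0329 0 0 0 0 50",
)

```text
time_s: 13.52
eef_pos: [576.5, 197.7, 118.2]
ee_rot: [-0.158, 0.832, 0.437, 0.304]
force: [-0.1, -1.0, 0.7]
grip_width: 0.496
grip_force: 0.7
```

Run:
```python
from h import *
delta(); s=capture("scene"); t=capture("top")
print([(np.round(b["position"],1).tolist()) for b in boxes_of(s,"tube")][:3])
cv2.imwrite("pics/m6.png",fit((s,t),-32,0))
```

```text
t 13.5167 tcp world [577. 198. 118.] cradle [-3.250e+01 -1.000e-01  1.182e+02] F [-0.1 -1.   0.7]
joints [-0.09  0.48  1.8   0.98  0.74 -0.2 ] grip 0.49616008015536445 rot units [ 0.002  0.004 -0.003] rows 0.034776574102553956
[[284.7, 251.7], [382.9, 300.7], [357.3, 232.0]]
```

View pics/m6.png

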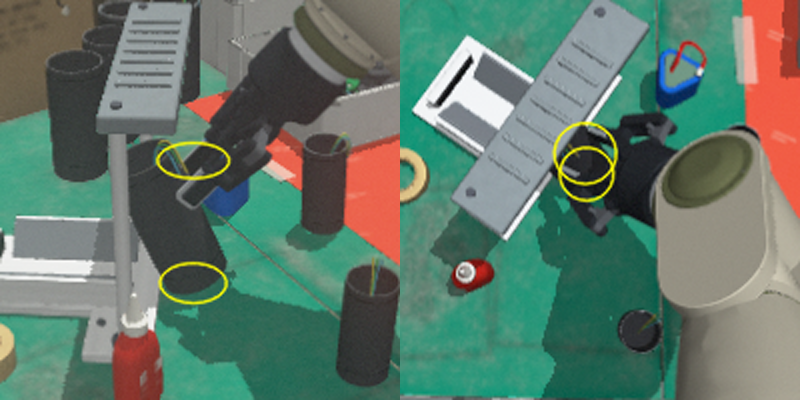

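Tipping well, about 25° leant and clear of the bar. Continuing.

Request:
drive_tool(
  commands="0.0228 0.0329 0 0 0 0 50;0.0228 0.0329 0 0 0 0 50;0.0228 0.0329 0 0 0 0 50;0.0228 0.0329 0 0 0 0 50;0 0 0 0 0 0 50;0 0 0 0 0 0 50;0 0 0 0 0 0 50",
)

```text
time_s: 14.25
eef_pos: [585.3, 210.5, 118.1]
ee_rot: [-0.158, 0.832, 0.437, 0.304]
force: [0.8, 0.4, -0.2]
grip_width: 0.501
grip_force: 0.0
```

Run:
```python
from h import *
delta(); s=capture("scene"); t=capture("top")
print([(np.round(b["position"],1).tolist()) for b in boxes_of(s,"tube")][:3])
cv2.imwrite("pics/m7.png",fit((s,t),-32,0))
```

```text
t 14.25 tcp world [585. 211. 118.] cradle [-17.    0.  118.1] F [ 0.8  0.4 -0.2]
joints [-0.06  0.5   1.76  0.97  0.73 -0.17] grip 0.5010145932374741 rot units [ 0.002  0.003 -0.004] rows 0.03432695911890508
[[278.3, 251.0], [360.7, 229.9]]
```

View pics/m7.png

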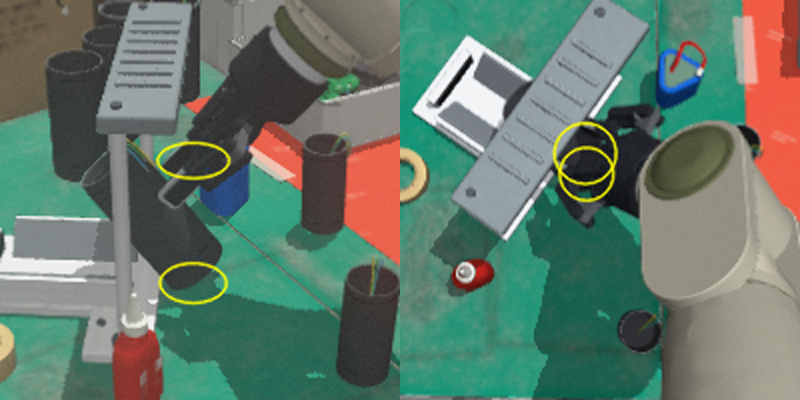

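No views are left, so from here I go by numbers. I let it fall, retreat, then fit the lying tube's silhouette.

Request:
drive_tool(
  commands="0 0 0 0 0 0 50;0 0 0 0 0 0 50;0 0 0 0 0 0 50;0 0 0 0 0 0 50;0 0 0 0 0 0 50;0 0 0 0 0 0 50;-0.1 -0.144 0 0 0 0 50;-0.1 -0.144 0 0 0 0 50;-0.1 -0.144 0 0 0 0 50;-0.1 -0.144 0 0 0 0 50;-0.1 -0.144 0 0 0 0 50;-0.1 -0.144 0 0 0 0 50;-0.1 -0.144 0 0 0 0 50;0 0 0 0 0 0 50",
)

```text
time_s: 15.57
eef_pos: [514.7, 108.1, 118.1]
ee_rot: [-0.157, 0.832, 0.436, 0.304]
force: [-0.0, 0.2, -0.6]
grip_width: 0.5
grip_force: 0.0
```

```bash
cat >> h.py <<'E'
def sil(p,foot,tilt=0,y=0,roll=0):
    "silhouette mask: foot centre at cradle (foot,y,z), tilt 0 = lying, in rad mouth raised"
    a=tilt; d=np.array([np.cos(a),0,np.sin(a)]); n=np.array([-np.sin(a),0,np.cos(a)]); e=np.array([0,1,0])
    zf=42; pts=[]
    for l in(0,136):
        for k in np.linspace(0,6.28,32):
            c=np.array([foot,y,zf])+d*l+32*(np.cos(k)*e+np.sin(k)*n); pts.append(proj(p,c2w(*c)))
    m=np.zeros(p["pixels"].shape[:2],np.uint8); cv2.fillConvexPoly(m,cv2.convexHull(np.float32(pts)).astype(int),1); return m>0
def fitlie(p,verbose=True):
    dark=p["pixels"].max(2)<75; res=[]
    roi=np.zeros_like(dark)
    for f in range(-70,40,10): roi|=sil(p,f)
    roi=cv2.dilate(roi.astype(np.uint8),np.ones((9,9)))>0
    for tilt in np.radians([-10,-5,0,5,10,20,30,40,50]):
        for f in range(-80,41,2):
            m=sil(p,f,tilt); res.append(((m&dark).sum()/((m|(dark&roi)).sum()),f,round(np.degrees(tilt))))
    res.sort(reverse=True); return res[:4]
E
python3 - <<'E'
from h import *
delta(); s=capture("scene"); t=capture("top")
for p in (s,t):
    print([(np.round(b["position"],1).tolist(),round(b["confidence"],2)) for b in boxes_of(p,"tube")][:4]); print(fitlie(p))
for f in (-40,-20,0,24): print(f,proj(s,c2w(f+68,0,42)),proj(t,c2w(f+68,0,42)))
E
```

```text
t 15.5667 tcp world [515. 108. 118.] cradle [-141.5   -0.3  118.1] F [-0.   0.2 -0.6]
joints [-0.32  0.37  1.99  0.99  0.83 -0.42] grip 0.5002696247731935 rot units [ 0.002  0.003 -0.001] rows 0.025243522453209412
[([358.6, 246.7], 0.88), ([253.5, 261.7], 0.7), ([383.0, 300.1], 0.61), ([260.0, 254.9], 0.44)]
[(np.float64(0.5305371596762325), -34, -5), (np.float64(0.526431718061674), -36, -5), (np.float64(0.5224963715529753), -32, -5), (np.float64(0.5207423580786026), -34, 0)]
[([341.7, 284.8], 0.92), ([388.5, 193.7], 0.89), ([301.7, 194.7], 0.59)]
[(np.float64(0.2627118644067797), -34, 10), (np.float64(0.260801665799063), -32, 10), (np.float64(0.2593766508188061), -36, 10), (np.float64(0.25796178343949044), -38, 5)]
-40 [264.49221007 261.85587148] [291.18959172 189.07521531]
-20 [254.0180292  261.50181876] [284.14569093 184.29644677]
0 [243.59068747 261.14312212] [277.14912479 179.55061373]
24 [231.14565926 260.70684669] [268.81648517 173.89958031]
```

It is lying down, axis level, with its foot about 20 to 35 mm in front of the edge. Descending to foot-centre height and pushing it home.

Request:
drive_tool(
  commands="0 0 -0.2 0 0 0 30;0 0 -0.2 0 0 0 30;0 0 -0.2 0 0 0 30;0 0 -0.07 0 0 0 30;0 0 0 0 0 0 30;0.057 0.082 0 0 0 0 30;0.057 0.082 0 0 0 0 30;0.057 0.082 0 0 0 0 30;0.057 0.082 0 0 0 0 30;0.057 0.082 0 0 0 0 30;0.057 0.082 0 0 0 0 30;0.057 0.082 0 0 0 0 30;0.0228 0.0329 0 0 0 0 30;0.0228 0.0329 0 0 0 0 30;0.0228 0.0329 0 0 0 0 30;0.0228 0.0329 0 0 0 0 30",
)

```text
time_s: 17.1
eef_pos: [564.5, 180.4, 51.1]
ee_rot: [-0.158, 0.832, 0.437, 0.304]
force: [0.5, -0.8, -0.8]
grip_width: 0.297
grip_force: 0.0
```

Request:
drive_tool(
  commands="0.0228 0.0329 0 0 0 0 30;0.0228 0.0329 0 0 0 0 30;0.0228 0.0329 0 0 0 0 30;0.0228 0.0329 0 0 0 0 30;0.0228 0.0329 0 0 0 0 30;0.0228 0.0329 0 0 0 0 30",
)

```text
time_s: 17.6
eef_pos: [578.3, 200.3, 51.2]
ee_rot: [-0.158, 0.832, 0.437, 0.304]
force: [-0.7, -2.8, 1.0]
grip_width: 0.298
grip_force: 1.0
```

Run:
```python
from h import *
delta(); s=capture("scene"); t=capture("top")
for p in (s,t):
    print([(np.round(b["position"],1).tolist(),round(b["confidence"],2)) for b in boxes_of(p,"tube")][:4]); print(fitlie(p)[:2])
```

```text
t 17.6 tcp world [578. 200.  51.] cradle [-29.4  -0.1  51.2] F [-0.7 -2.8  1. ]
joints [-0.09  0.61  1.82  1.14  0.66 -0.4 ] grip 0.29753399310217804 rot units [ 0.002  0.004 -0.003] rows 0.0334593733052398
[([245.0, 261.1], 0.86), ([384.2, 299.9], 0.78), ([361.9, 238.2], 0.64), ([259.3, 244.4], 0.43)]
[(np.float64(0.45811273746496417), -76, 0), (np.float64(0.4575955265610438), -78, 0)]
[([270.6, 176.6], 0.73), ([391.5, 189.2], 0.61), ([343.3, 284.9], 0.57)]
[(np.float64(0.36342592592592593), -80, 50), (np.float64(0.3528046421663443), -78, 50)]
```

Request:
drive_tool(
  commands="0.0228 0.0329 0 0 0 0 30;0.0228 0.0329 0 0 0 0 30;0.0228 0.0329 0 0 0 0 30;0.0228 0.0329 0 0 0 0 30;0.0228 0.0329 0 0 0 0 30;0.0228 0.0329 0 0 0 0 30;0 0 0 0 0 0 30",
)

```text
time_s: 18.38
eef_pos: [592.1, 220.5, 51.3]
ee_rot: [-0.158, 0.831, 0.438, 0.304]
force: [0.5, 0.0, 0.9]
grip_width: 0.299
grip_force: 0.0
```

Request:
drive_tool(
  commands="0.0114 0.0164 0 0 0 0 30;0.0114 0.0164 0 0 0 0 30;0 0 0 0 0 0 30",
)

```text
time_s: 18.63
eef_pos: [594.2, 223.2, 51.3]
ee_rot: [-0.158, 0.832, 0.437, 0.304]
force: [0.6, 0.2, 0.2]
grip_width: 0.301
grip_force: 0.0
```

Request:
drive_tool(
  commands="0.0114 0.0164 0 0 0 0 30;0 0 0 0 0 0 30",
)

```text
time_s: 18.8
eef_pos: [595.4, 224.8, 51.3]
ee_rot: [-0.158, 0.832, 0.437, 0.304]
force: [-0.8, -0.6, -0.3]
grip_width: 0.301
grip_force: 0.1
```

Request:
drive_tool(
  commands="0.0114 0.0164 0 0 0 0 30;0 0 0 0 0 0 30",
)

```text
time_s: 18.97
eef_pos: [596.5, 226.5, 51.3]
ee_rot: [-0.158, 0.832, 0.437, 0.304]
force: [0.1, 0.4, 0.5]
grip_width: 0.298
grip_force: 0.2
```

Request:
drive_tool(
  commands="0.0114 0.0164 0 0 0 0 30;0 0 0 0 0 0 30",
)

```text
time_s: 19.13
eef_pos: [597.6, 228.1, 51.3]
ee_rot: [-0.158, 0.832, 0.437, 0.304]
force: [0.6, 0.1, 0.5]
grip_width: 0.303
grip_force: 0.2
```

Request:
drive_tool(
  commands="0.0114 0.0164 0 0 0 0 30;0 0 0 0 0 0 30",
)

```text
time_s: 19.3
eef_pos: [598.8, 229.8, 51.2]
ee_rot: [-0.158, 0.832, 0.437, 0.304]
force: [-1.0, -0.6, -0.0]
grip_width: 0.301
grip_force: 0.2
```

Request:
drive_tool(
  commands="0.0114 0.0164 0 0 0 0 30;0 0 0 0 0 0 30",
)

```text
time_s: 19.47
eef_pos: [599.5, 230.5, 51.1]
ee_rot: [-0.157, 0.832, 0.437, 0.303]
force: [-9.1, -12.4, 7.2]
grip_width: 0.303
grip_force: 7.4
```

Run:
```python
from h import *
delta(); s=capture("scene"); t=capture("top")
for p in (s,t): print([(np.round(b["position"],1).tolist(),round(b["confidence"],2)) for b in boxes_of(p,"tube")][:4])
```

```text
t 19.4667 tcp world [599. 230.  51.] cradle [ 7.5 -0.3 51.1] F [ -9.1 -12.4   7.2]
joints [-0.02  0.65  1.74  1.11  0.64 -0.31] grip 0.30324131597983345 rot units [ 0.004  0.003 -0.003] rows 0.03740056446692345
[([359.0, 233.4], 0.92), ([385.6, 302.2], 0.87)]
[([334.9, 283.8], 0.71), ([261.0, 166.2], 0.64), ([391.3, 195.3], 0.57)]
```

There is a hard stop at 15 N just where "home" was expected. Releasing and backing out.

Request:
drive_tool(
  commands="-0.006 -0.008 0 0 0 0 30;-0.006 -0.008 0 0 0 0 30;-0.0228 -0.0329 0 0 0 0 30;-0.1 -0.144 0 0 0 0 30;-0.1 -0.144 0 0 0 0 30;-0.1 -0.144 0 0 0 0 30;-0.1 -0.144 0 0 0 0 30;-0.1 -0.144 0 0 0 0 30;-0.1 -0.144 0.1 0 0 0 30;-0.1 -0.144 0.3 0 0 0 30;0 0 0.3 0 0 0 30;0 0 0.3 0 0 0 30;0 0 0 0 0 0 30",
)

```text
time_s: 20.75
eef_pos: [528.2, 125.0, 156.4]
ee_rot: [-0.155, 0.831, 0.438, 0.307]
force: [1.3, -0.0, 0.9]
grip_width: 0.298
grip_force: 0.0
```

Run:
```python
from h import *
delta(); s=capture("scene"); t=capture("top")
for p in (s,t):
    for o in("tube","glue_bottle","tape_roll","battery_pack"): print(o,[(np.round(b["position"],1).tolist(),round(b["confidence"],2)) for b in boxes_of(p,o)][:4])
print(fitlie(s)); print("exp centre",proj(s,c2w(92,0,42)),proj(t,c2w(92,0,42)))
# darkness along trough axis crown (z=74) in top & scene
for n,p in(("s",s),("t",t)):
    L=[]
    for x in range(0,186,6):
        u,v=np.round(proj(p,c2w(x,0,74))).astype(int); L.append((x,int(p["pixels"][v,u].max())))
    print(n,L)
old=cv2.imread("pics/scene0.png")
for n,(x,y) in dict(glue=(266,322),tape=(191,320),batt=(310,222)).items():
    print(n,np.abs(old[y-18:y+18,x-12:x+12].astype(int)-s["pixels"][y-18:y+18,x-12:x+12]).mean())
```

```text
t 20.75 tcp world [528. 125. 156.] cradle [-119.9   -1.8  156.4] F [ 1.3 -0.   0.9]
joints [-0.27  0.32  1.93  0.93  0.86 -0.29] grip 0.2980659248654128 rot units [ 0.004  0.015 -0.003] rows 0.09917777011180018
tube [([228.3, 259.9], 0.96), ([381.2, 302.1], 0.68)]
glue_bottle [([268.4, 323.6], 0.68), ([261.1, 243.7], 0.66)]
tape_roll [([189.8, 314.5], 0.7)]
battery_pack [([228.1, 259.5], 0.26)]
tube [([340.2, 283.7], 0.87), ([258.2, 169.0], 0.65)]
glue_bottle [([256.4, 256.0], 0.62)]
tape_roll [([217.7, 200.7], 0.82), ([257.3, 168.8], 0.73)]
battery_pack [([357.8, 159.3], 0.83)]
[(np.float64(0.4319845857418112), 24, -10), (np.float64(0.4319503683598294), 26, -5), (np.float64(0.43143297380585516), 26, -10), (np.float64(0.430928626247122), 24, -5)]
exp centre [231.14565926 260.70684669] [268.81648517 173.89958031]
s [(0, 107), (6, 79), (12, 78), (18, 70), (24, 69), (30, 138), (36, 146), (42, 108), (48, 68), (54, 66), (60, 87), (66, 87), (72, 86), (78, 87), (84, 85), (90, 85), (96, 91), (102, 86), (108, 87), (114, 88), (120, 87), (126, 87), (132, 86), (138, 89), (144, 87), (150, 79), (156, 90), (162, 157), (168, 160), (174, 161), (180, 159)]
t [(0, 145), (6, 163), (12, 169), (18, 165), (24, 166), (30, 168), (36, 167), (42, 157), (48, 169), (54, 161), (60, 170), (66, 170), (72, 79), (78, 80), (84, 77), (90, 80), (96, 78), (102, 78), (108, 79), (114, 78), (120, 76), (126, 78), (132, 74), (138, 77), (144, 74), (150, 67), (156, 78), (162, 243), (168, 175), (174, 159), (180, 157)]
glue 3.251543209876543
tape 3.6107253086419755
batt 8.982253086419753
```

Both views put the mouth at about 160 mm, the foot fit gives 24 mm, and the bystanders have not moved. Handing in.

```bash
python3 -c "
from rig import finish_job
print(finish_job())"
```

```text
the job is handed in; nothing more can be done
None
```

The torch body lies in the cradle trough, mouth against the end stop (15 N contact felt; images put the mouth at about 160 mm and the foot at about 24 mm), with the bystanders unmoved as far as the images show, and the job was handed in at about 21 s.

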